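# Find the box with the transformer by its weight and show its socket to the microscope

## Task

The two closed metal boxes in the black tray look the same, but only one has its transformer inside: lift each of them clear of the tray in turn to feel its weight, and put the lighter one back flat in the tray without dropping it. Finish while holding the heavier one up in the gripper, at rest and touching nothing else, in front of the inspection microscope so that its socket can be checked: lid up, the socket squarely facing the lens, centred on it and about 60 mm away. Do not touch the microscope, and leave the other things on the bench where they are.

Things in the scene. Friction and masses are not known exactly. Their poses are not given: they have to be found in the camera images.
- box_a: one of two closed die-cast metal boxes that look alike: grey, 80 mm long (x), 46 wide (y), 38 tall (z, lid with four screws up); flat sides. A black round socket sits on the +x end only. Origin: centre of underside. Centre of mass at mid length. One has a transformer inside: about 250 to 360 g; the other has none: under 140 g. Either may lie in either place
- box_b: one of two closed die-cast metal boxes that look alike: grey, 80 mm long (x), 46 wide (y), 38 tall (z, lid with four screws up); flat sides. A black round socket sits on the +x end only. Origin: centre of underside. Centre of mass at mid length. One has a transformer inside: about 250 to 360 g; the other has none: under 140 g. Either may lie in either place
- box_a_socket (a point): centre of the round socket on the end of that box, 40 mm from the middle of the box along its +x and 16 mm above its underside; axes as the box
- box_b_socket (a point): centre of the round socket on the end of that box, 40 mm from the middle of the box along its +x and 16 mm above its underside; axes as the box
- tray: shallow open black parts tray, fixed, 210 mm (x) by 370 mm (y), rim 15 mm high, walls 4 mm thick, floor 4 mm above the bench. Origin: centre of its underside. The two boxes stand on its floor, about 170 mm apart along y, in the half towards the robot, sockets roughly along the tray's +x
- microscope: inspection microscope, fixed: grey base plate 170 x 110 x 12 mm, post 247 mm tall at the rear, level silver tube 34 mm across, its line 125 mm above the bench, black light ring 39 mm across at the front. Origin: underside of the base, below the tube line; the lens looks along -x. From the origin: lens front 90 mm along -x, base edge 80 mm; post 55 mm along +x
- lens (a point): centre of the lens front, 125 mm above the bench; axes as the microscope (the lens looks along -x)
- focus (a point): the point where the centre of the socket belongs: on the lens line, 60 mm in front of the lens, 125 mm above the bench; axes as the microscope, so a box held rightly has the microscope's yaw and its middle 40 mm further from the lens
- toroid: a loose copper-coloured wound ring, 34 mm across and 15 mm tall, lying in the tray beyond the two boxes; not part of the job
- solder_spool: a spool of solder standing on end, 48 mm across, 49 mm tall, at the far side of the mat; not part of the job
- side_cutters: side cutters with red handles lying flat, about 135 mm long, 14 mm high, at the near edge of the mat; the jaws point along +x of the body; not part of the job
- circuit_board: a small green circuit board on short pillars, 62 x 44 mm, 22 mm high, at the near left of the mat; not part of the job
- flux_jar: a white jar with a black lid, 48 mm across, 42 mm tall, at the far left of the mat; not part of the job
- screwdriver: a yellow-handled screwdriver 190 mm long lying near the robot, under 35 mm high; not part of the job
There are look-alikes about, which are no part of the job. Leave any orange or turquoise look-alike of the box_b alone. What is shaped like the box_a but brown is not meant.

How it is judged:
On the way, in this order (a step that is already met when the one before it is completed fails the run):
1. the lighter box is lifted clear of the tray in the gripper while the heavier stands in the tray (((height (world z) of box_a above 0.024 m and contact force between box_a and the fingers above 1 N and contact force between box_a and tray below 0.05 N and contact force between box_b and tray above 1.9 N) or (height (world z) of box_b above 0.024 m and contact force between box_b and the fingers above 1 N and contact force between box_b and tray below 0.05 N and contact force between box_a and tray above 1.9 N))), for 0.2 s.
2. the lighter box is back: both stand flat in the tray, let go (x of box_a in the frame of tray between -0.1 and 0.1 m and y of box_a in the frame of tray between -0.18 and 0.18 m and z of each of box_a, box_b in the frame of tray below 0.01 m and angle between each of box_a, box_b's own z axis and vertical below 0.1 rad and contact force between each of box_a, box_b and the fingers below 0.1 N and linear speed of each of box_a, box_b below 0.03 m/s and x of box_b in the frame of tray between -0.1 and 0.1 m and y of box_b in the frame of tray between -0.18 and 0.18 m), for 0.2 s.
At the end, for the whole second after the job is handed in: Heavier box in the gripper, touching nothing else: socket within 12 mm of the lens line and 60 +- 18 mm before the lens, box along that line and upright within 8 degrees. Lighter box (under 1.9 N on the tray) flat in the tray, released, having been lifted 20 mm and put back (((contact force between box_a and the fingers above 2 N and contact force between box_a and tray below 0.05 N and contact force between box_a and microscope below 0.05 N and contact force between box_a and box_b below 0.05 N and height (world z) of box_a above 0.07 m and linear speed of box_a below 0.03 m/s and x of box_a_socket in the frame of microscope between -0.168 and -0.132 m and y of box_a_socket in the frame of microscope between -0.012 and 0.012 m and z of box_a_socket in the frame of microscope between 0.113 and 0.137 m and x of box_a in the frame of microscope below -0.17 m and angle between the x axis of box_a and the x axis of microscope, either way round below 0.14 rad and angle between box_a's own z axis and vertical below 0.14 rad and (x of box_b in the frame of tray between -0.1 and 0.1 m and y of box_b in the frame of tray between -0.18 and 0.18 m and z of box_b in the frame of tray below 0.01 m and angle between box_b's own z axis and vertical below 0.1 rad and contact force between box_b and the fingers below 0.1 N and linear speed of box_b below 0.03 m/s and contact force between box_b and tray between 0.4 and 1.9 N)) or (contact force between box_b and the fingers above 2 N and contact force between box_b and tray below 0.05 N and contact force between box_b and microscope below 0.05 N and contact force between box_b and box_a below 0.05 N and height (world z) of box_b above 0.07 m and linear speed of box_b below 0.03 m/s and x of box_b_socket in the frame of microscope between -0.168 and -0.132 m and y of box_b_socket in the frame of microscope between -0.012 and 0.012 m and z of box_b_socket in the frame of microscope between 0.113 and 0.137 m and x of box_b in the frame of microscope below -0.17 m and angle between the x axis of box_b and the x axis of microscope, either way round below 0.14 rad and angle between box_b's own z axis and vertical below 0.14 rad and (x of box_a in the frame of tray between -0.1 and 0.1 m and y of box_a in the frame of tray between -0.18 and 0.18 m and z of box_a in the frame of tray below 0.01 m and angle between box_a's own z axis and vertical below 0.1 rad and contact force between box_a and the fingers below 0.1 N and linear speed of box_a below 0.03 m/s and contact force between box_a and tray between 0.4 and 1.9 N)))); the arm keeps its last pose, push and grip.
It fails at once if a box is dropped (let go more than 12 mm above the tray floor) ((height (world z) of box_a above 0.016 m and contact force between box_a and the fingers below 0.02 N and contact force between box_a and tray below 0.02 N and linear speed of box_a above 0.1 m/s) or (height (world z) of box_b above 0.016 m and contact force between box_b and the fingers below 0.02 N and contact force between box_b and tray below 0.02 N and linear speed of box_b above 0.1 m/s)).
It fails at once if the microscope is touched (contact force between microscope and anything else above 1 N).
It fails at once if another thing on the bench is moved more than 20 mm (distance of any of toroid, solder_spool, side_cutters, circuit_board, flux_jar, screwdriver from where it was at the start of the episode above 0.02 m).
It also fails if it takes over 61 s, if anything falls off the work surface, if the arm or the gripper's body presses on something with over 40 N, if the wrist force passes 120 N, or if a joint passes its speed limit or range.

## Robot

A 6-joint arm with a two-finger parallel gripper is mounted at the origin on the work surface. World frame = base frame: x ahead of the robot, y to its left, z up, the work surface at z = 0. Lengths are in m, angles in rad, forces in N, time in s.
With the tool pointing down it reaches from about 0.275 to 0.825 m from the base axis. Payload 4.9 kg.
Tool frame: the origin (TCP) lies at the very end of the fingers, on their centre line; the grasp point (between the pads) lies 19 mm behind it; z points along the fingers, y is the line along which they close (so a half turn about z gives the same grasp; the last joint's range is limited). The gripper opens to 85 mm and grips with 20 to 120 N. Pads are 22 mm wide; open, the fingers measure 114 mm over their backs; the gripper's body (76 mm by 85 mm) begins 54 mm behind the grasp point. The pads swing forward as they close: fully open they stand 13 mm farther back than shut.
Start: joints at [-1.359, 0.326, -0.193, 1.052, 0, 1.437], TCP at [0.186, -0.517, 0.231] pointing down, gripper open.
Joint ranges: [-2.65, 2.65], [-0.97, 1.79], [-1.3, 1.35], [-1.93, 2.1], [-1.47, 1.37], [-3.14, 3.14]. Speed limits (rad/s): [2.57, 2.57, 3.14, 3.14, 3.14, 3.14].

## Interface

Orientations are given as a rotation vector (axis times angle).
In Python, from bench import * gives the robot as it stands.
- The arm moves only by the shell command python3 -m handwheel 'ROWS' [FORCE]. ROWS is text: rows parted by semicolons, each of 5 numbers parted by spaces: the finger opening in mm, from 0 to 85.4, then the shift along the world's x, y, z normalised to -1 to 1, where 1 is 0.025 m, then the turn about the world's z normalised to -1 to 1, where 1 is 360 degrees. In form: hand tx ty tz turn; .... A call has 1 to 12 rows; each row shifts and turns the commanded pose from where the row before left it; what a row does not reach is not made up. A row lasts 1/12 s, in which the tool goes at most 41.7 mm and 7.16 degrees, less where a joint would pass 70% of its speed; a pose out of reach is approached as far as the arm can. A call with a number of a shift or a turn outside -1 to 1 is refused whole. A call with a gripper value outside its range is refused whole. The fingers move at their own pace and stop on an object; FORCE is the grip in N (left out, the last holds). Time passes only in rows, so rows that do not move let the fingers close. It gives the time, the measured TCP pose, the force, the opening and the grip force at its end, in the units of the state.
- observe(): the state, without advancing time (a new reading comes with each control period).
- grab_frame(name): name is "scene" or "top"; returns the picture (420x560x3 uint8, blue, green, red); there is no depth.
- camera_params(name): a dict with "vfov" (degrees; the focal length in pixels is half the picture's height over the tangent of half this angle, whatever the lens; pixels are square), "cx", "cy" (the principal point, pixels), "R" (3x3) and "t" (3): a world point X has camera coordinates R X + t. Camera axes: x right, y down, z forward; pixel columns grow to the right and rows downward; lengths in m; the calibration is good to about 2 mm. A picture is of the moment at which its call begins. camera_params takes no time and is no camera call.
- finish_job(): hands the job in; it is judged then, once.
Trained networks look in the newest picture that a camera, given by its name, has taken for a name from the list of things; names that differ only in an ending like _2 or _b are one class to them, and where a whole thing is asked for, a point or a joint stands for the part that bears it (a point fixed in the world has none). Each returns a list of dicts, best first, with "p" (0 to 1); they miss things now and then, are a little off and sometimes report something else, mostly with a low value. They report only what shows in the picture. A call takes as long as a camera call. They do not tell look-alikes from the thing itself.
- look_for(camera, target): "location" ([column, row] in pixels, amid what is visible of it).
- trace(camera, target): "pixels" (420x560 bool, what is visible of it) and "location" ([column, row] in pixels, amid what is visible of it).
- tip_of(camera, target): "location" ([column, row] in pixels: a listed point, or the origin of a listed thing).
The state is a dict: "time_s": time; "joint_pos": joint angles; "dq": joint speeds; "effort": joint torques, N m; "eef_pos": TCP position; "eef_rot": TCP orientation; "wrist_force": force on the tool from outside, world axes, zero at the start; "ft_torque": the same for the moment, N m; "opening": opening from 0.0 (shut) to 1.0 (fully open); "grip_force": force on a finger pad.
Only numpy, scipy, OpenCV 4.12 (cv2) and the standard library are available. Lean on these libraries where they do the work, as an engineer would, in place of code of your own. Each camera call takes 0.05 s, during which the arm holds its last target. There are 200 camera calls.

## Working session

There is one attempt and no reset: what is moved stays moved. The work goes in short steps, Python scripts to look and compute and a shell command to move; the robot and the scene stay as the last step left them, time stands still between calls to the robot, and variables do not carry over. Pictures are saved under pics/ and viewed, at most 10 in all, crops included, and the job is handed in when it is done.

```bash
mkdir -p pics
python3 - <<'E'
from bench import *
import cv2
s=observe();print({k:s[k] for k in('time_s','eef_pos','eef_rot','wrist_force','opening')})
for n in('scene','top'):
    cv2.imwrite(f'pics/{n}0.png',grab_frame(n));c=camera_params(n);print(n,c)
    for t in('box_a','box_a_socket','tray','microscope','lens'):
        for f in(look_for,tip_of):
            print(t,f.__name__,[(round(d['p'],2),[round(float(v),1) for v in d['location']]) for d in f(n,t)][:6])
E
```

```text
{'time_s': 0.0, 'eef_pos': array([ 0.18631527, -0.51684673,  0.23048812]), 'eef_rot': array([-3.09300211e+00, -5.40225901e-01,  9.21379936e-05]), 'wrist_force': array([ 0.74976643, -0.52094668, -0.28517605]), 'opening': 1.0012589930105742}
scene {'vfov': 47.25011573211928, 'cx': 280.98541377247227, 'cy': 210.60174217634759, 'R': array([[ 0.85319847,  0.52157006,  0.00412871],
       [ 0.30236259, -0.48813199, -0.81872097],
       [-0.42500499,  0.69977985, -0.57417674]]), 't': array([-0.40803793, -0.09917717,  1.40033502])}
box_a call [(0.96, [335.6, 221.8]), (0.76, [115.6, 301.5]), (0.75, [186.3, 368.2]), (0.64, [277.2, 247.1])]
box_a call [(0.87, [185.6, 375.1]), (0.84, [120.3, 307.6]), (0.8, [335.4, 227.2]), (0.77, [277.7, 252.9]), (0.69, [230.1, 299.5]), (0.25, [343.7, 155.3])]
box_a_socket call [(0.78, [277.5, 246.1]), (0.64, [334.9, 220.9])]
box_a_socket call [(0.92, [292.3, 251.1]), (0.9, [322.6, 214.9])]
tray call [(0.81, [258.8, 290.5])]
tray call [(0.8, [265.9, 279.7])]
microscope call [(0.95, [375.8, 158.1])]
microscope call [(0.57, [370.8, 176.0])]
lens call [(0.58, [379.
[... 323 characters left out ...]
89644,  0.53629685,  1.50721105])}
box_a call [(0.85, [404.0, 199.5]), (0.79, [281.9, 210.5]), (0.68, [344.1, 218.6]), (0.67, [392.8, 275.5]), (0.6, [225.4, 188.9]), (0.49, [310.9, 202.8])]
box_a call [(0.95, [400.5, 200.4]), (0.9, [282.6, 214.6]), (0.83, [231.1, 184.8]), (0.81, [341.2, 221.0]), (0.64, [389.9, 276.5])]
box_a_socket call [(0.76, [225.2, 189.4]), (0.67, [281.2, 213.8]), (0.45, [312.0, 203.2])]
box_a_socket call [(0.66, [279.6, 203.5])]
tray call [(0.64, [313.3, 202.3])]
tray call [(0.95, [313.6, 205.1])]
microscope call [(0.62, [127.7, 191.6])]
microscope call [(0.69, [134.2, 193.7])]
lens call [(0.94, [125.3, 192.4]), (0.58, [242.8, 262.9])]
lens call [(0.59, [152.1, 199.1])]
```

Run:
```python
import cv2
a=cv2.imread('pics/scene0.png');cv2.imwrite('pics/s1.png',cv2.resize(a,(784,588),interpolation=cv2.INTER_CUBIC))
a=cv2.imread('pics/top0.png')[90:315,80:460];cv2.imwrite('pics/t1.png',cv2.resize(a,None,fx=2,fy=2,interpolation=cv2.INTER_CUBIC))
```

```text
(no output)
```

View pics/s1.png

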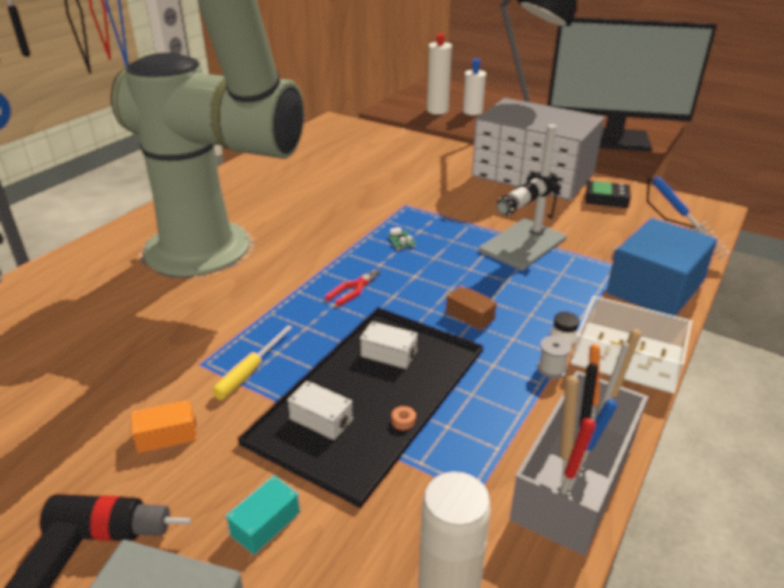

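View pics/t1.png

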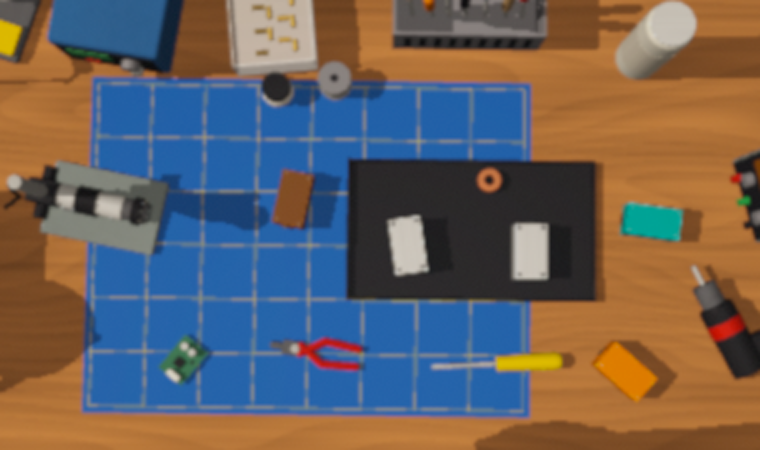

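The scene picture shows the two light-grey boxes in the tray, at about (388,345) and (320,410). The microscope is at (525,215), with its lens towards the tray. In the top crop the boxes are at (408,245) and (530,251), and the microscope base's front edge runs from (166,183) to (155,254). The brown, orange and turquoise look-alikes are separate from the boxes.

```bash
cat > h.py <<'E'
from bench import *
import cv2, numpy as np
from scipy.optimize import least_squares, minimize
def proj(n,X):
    c=camera_params(n);f=210/np.tan(np.radians(c['vfov']/2))
    p=np.atleast_2d(X)@np.array(c['R']).T+c['t'];return p[:,:2]/p[:,2:]*f+[c['cx'],c['cy']]
def ray(n,px,z):
    c=camera_params(n);f=210/np.tan(np.radians(c['vfov']/2));R=np.array(c['R'])
    d=R.T@np.array([(px[0]-c['cx'])/f,(px[1]-c['cy'])/f,1]);o=-R.T@c['t'];return o+d*(z-o[2])/d[2]
def rot(y): return np.array([[np.cos(y),-np.sin(y)],[np.sin(y),np.cos(y)]])
def pts(x,y,yaw,P): 
    P=np.array(P,float);return np.c_[P[:,:2]@rot(yaw).T+[x,y],P[:,2]]
def corners(x,y,yaw,z0,l=.08,w=.046,h=.038):
    return pts(x,y,yaw,[[a*l/2,b*w/2,z0+c*h] for a in(-1,1) for b in(-1,1) for c in(0,1)])
def hull(n,P,s=8):
    m=np.zeros((420,560),np.uint8);q=cv2.convexHull((proj(n,P)*256).round().astype(np.int32))
    cv2.fillPoly(m,[q],255,shift=8,lineType=cv2.LINE_AA);return m/255.
def fitbox(g,masks,z0=.004,l=.08,w=.046,h=.038):
    def cost(v): return sum(np.abs(hull(n,corners(*v,z0,l,w,h))-cv2.GaussianBlur(m.astype(float),(0,0),.8)).sum()/m.sum() for n,m in masks.items())
    r=minimize(cost,g,method='Nelder-Mead',options=dict(initial_simplex=np.array(g)+np.array([[0,0,0],[.012,0,0],[0,.012,0],[0,0,.15]]),xatol=1e-5));return r.x,r.fun
E
python3 - <<'E'
from h import *
M={n:trace(n,'box_a') for n in('scene','top')}
def near(n,p): return min(M[n],key=lambda d:np.hypot(*(np.array(d['location'])-p)))
for nm,pt,ps in(('left',(284,212),(277,247)),('right',(345,216),(230,293))):
    X=ray('top',pt,.042)
    m={}
    for n,p in(('top',pt),('scene',ps)):
        d=near(n,p);print(n,d['location'],d['p'],d['pixels'].sum());
        if np.hypot(*(np.array(d['location'])-p))<12:m[n]=d['pixels']
    print(nm,X,fitbox([X[0],X[1],0.05],m))
    for n in m: print(n,fitbox([X[0],X[1],0.05],{n:m[n]}))
# microscope plate + lens
C=np.array([[166,183],[155,254],[41,235],[57,162]])/2+[80,90]
B=[[-.08,-.055,.012],[-.08,.055,.012],[.09,.055,.012],[.09,-.055,.012]]
for c in C: print(ray('top',c,.012))
S={'lens':(356.4,146.7),'o':(370.8,176)}
for order in(B,[B[1],B[0],B[3],B[2]]):
  f=lambda v:(proj('top',pts(*v,order))-C).ravel()
  r=least_squares(f,[.4,.35,1.5]);v=r.x;print(v,np.abs(r.fun).max(),'lens scene',proj('scene',pts(*v,[[-.09,0,.125],[0,0,0]])),'top',proj('top',pts(*v,[[-.09,0,.125],[0,0,0]])))
E
```

```text
top [284.0, 212.5] 0.78 487
scene [277.9, 246.3] 0.96 934
left [ 0.52042347 -0.08619411  0.042     ] (array([ 0.52021836, -0.08592173,  0.20280255]), np.float64(0.19627725139031138))
top (array([ 0.52116084, -0.08616539,  0.18884945]), np.float64(0.08683039443573887))
scene (array([ 0.51973266, -0.08564089,  0.22038824]), np.float64(0.10590680988027515))
top [343.7, 216.9] 0.77 465
scene [228.5, 292.5] 0.97 1255
right [ 0.51092295 -0.2635906   0.042     ] (array([ 0.51332746, -0.26509089,  0.00420151]), np.float64(0.2317478318239297))
top (array([ 0.51584297, -0.26406116,  0.0172177 ]), np.float64(0.14688986361749432))
scene (array([ 0.51326711, -0.26530419,  0.01319103]), np.float64(0.0607248627720476))
[0.60829732 0.27288923 0.012     ]
[0.5027948  0.28635363 0.012     ]
[0.52883975 0.45484762 0.012     ]
[0.63753242 0.43487323 0.012     ]
[0.56856825 0.35730219 1.40822107] 1.1749285977897443 lens scene [[357.88654754 148.73719392]
 [370.76059376 175.9508293 ]] top [[155.39336966 196.54601191]
 [135.12361438 194.8536279 ]]
[0.56915439 0.35721218 1.42390214] 36.81342658337854 lens scene [[358.52372853 148.96703818]
 [370.93495475 176.01854156]] top [[155.52531541 195.82707774]
 [135.1596844  194.6581151 ]]
```

```bash
python3 -m handwheel '85 1 0.78 -0.2 -0.0044;85 1 0.78 -0.2 -0.0044;85 1 0.78 -0.2 -0.0044;85 1 0.78 -0.2 -0.0044;85 1 0.78 -0.2 -0.0044;85 1 0.78 -0.2 -0.0044;85 1 0.78 -0.2 -0.0044;85 1 0.78 -0.2 -0.0044;85 1 0.78 -0.2 -0.0044;85 1 0.78 -0.2 -0.0044;85 1 0.78 -0.2 -0.0044;85 1 0.78 -0.2 -0.0044' 40
cat > st.py <<'E'
from bench import *
import numpy as np
from scipy.spatial.transform import Rotation as R
s=observe();A=R.from_rotvec(s['eef_rot']).as_matrix()
print(round(s['time_s'],2),s['eef_pos'].round(4),'yaw',np.degrees(np.arctan2(A[1,0],A[0,0])).round(2),'F',s['wrist_force'].round(2),'op',round(85.4*s['opening'],1),'g',s['grip_force'],'q6',s['joint_pos'][5].round(2))
E
python3 st.py
```

```text
time_s: 2.2
eef_pos: [0.4876, -0.2823, 0.1711]
eef_rot: [3.141, 0.02, 0.0]
wrist_force: [0.1, -0.8, 0.9]
opening: 0.992
grip_force: 0.0
2.2 [ 0.4876 -0.2823  0.1711] yaw 0.73 F [ 0.13 -0.82  0.9 ] op 84.8 g 0.0 q6 2.47
```

```bash
python3 -m handwheel '85 0.5 0.35 -1 0;85 0.5 0.35 -1 0;85 0 0 -1 0;85 0 0 -0.8 0;85 0 0 0 0' ; python3 st.py
```

```text
time_s: 2.62
eef_pos: [0.509, -0.2637, 0.0721]
eef_rot: [-3.137, -0.023, 0.009]
wrist_force: [-0.9, 0.5, -0.7]
opening: 0.99
grip_force: 0.0
2.62 [ 0.509  -0.2637  0.0721] yaw 0.85 F [-0.88  0.54 -0.71] op 84.5 g 0.0 q6 2.52
```

```bash
python3 -m handwheel '85 0.2 -0.05 -0.8 0;85 0 0 -0.8 0;85 0 0 -0.6 0;85 0 0 -0.3 0;85 0 0 0 0' ; python3 st.py
python3 - <<'E'
from h import *
a=grab_frame('scene')[200:350,130:330];cv2.imwrite('pics/c1.png',cv2.resize(a,None,fx=3,fy=3,interpolation=cv2.INTER_CUBIC))
E
```

```text
time_s: 3.03
eef_pos: [0.5157, -0.2669, 0.0131]
eef_rot: [-3.14, -0.021, 0.003]
wrist_force: [-0.4, 0.5, -0.8]
opening: 0.996
grip_force: 0.0
3.03 [ 0.5157 -0.2669  0.0131] yaw 0.78 F [-0.37  0.51 -0.77] op 85.0 g 0.0 q6 2.52
```

View pics/c1.png

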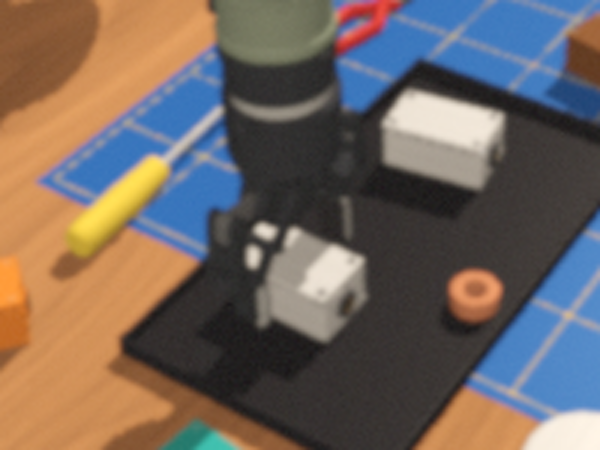

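The fingers straddle the right box (crop 310,280) and its socket faces +x, so I close, lift and weigh it.

```bash
python3 -m handwheel '85 0 0 -0.15 0;30 0 0 0 0;30 0 0 0 0;30 0 0 0 0;30 0 0 0 0;30 0 0 0 0;30 0 0 0 0;30 0 0 0 0' 50; python3 st.py
python3 -m handwheel '30 0 0 0.3 0;30 0 0 0.5 0;30 0 0 0.5 0;30 0 0 0.5 0;30 0 0 0.3 0;30 0 0 0 0;30 0 0 0 0;30 0 0 0 0;30 0 0 0 0'; python3 st.py
```

```text
time_s: 3.75
eef_pos: [0.517, -0.2674, 0.0109]
eef_rot: [3.141, 0.022, 0.002]
wrist_force: [-1.1, 0.6, 5.7]
opening: 0.531
grip_force: 52.9
3.75 [ 0.517  -0.2674  0.0109] yaw 0.81 F [-1.07  0.59  5.67] op 45.4 g 52.92466163635254 q6 2.52
time_s: 4.5
eef_pos: [0.5157, -0.2667, 0.0616]
eef_rot: [-3.141, -0.022, 0.002]
wrist_force: [0.5, -0.5, -3.4]
opening: 0.532
grip_force: 52.0
4.5 [ 0.5157 -0.2667  0.0616] yaw 0.81 F [ 0.55 -0.49 -3.42] op 45.5 g 52.02059984207153 q6 2.52
```

```bash
for i in 1 2 3 4; do python3 -m handwheel '30 0 0 0 0' | grep wrist; done
```

```text
wrist_force: [-0.3, -0.5, -2.4]
wrist_force: [-0.4, -0.2, -3.3]
wrist_force: [0.3, 0.1, -2.5]
wrist_force: [0.3, 0.4, -2.8]
```

Mean about −2.9 N, so this is the heavier one. I put it back and lift the other.

```bash
python3 -m handwheel '30 0 0 -0.5 0;30 0 0 -0.6 0;30 0 0 -0.5 0;30 0 0 -0.25 0;30 0 0 -0.1 0;30 0 0 -0.06 0;30 0 0 0 0;30 0 0 0 0'; python3 st.py
```

```text
time_s: 5.5
eef_pos: [0.5169, -0.2675, 0.0129]
eef_rot: [3.141, 0.022, 0.001]
wrist_force: [0.5, -0.4, -2.4]
opening: 0.531
grip_force: 51.9
5.5 [ 0.5169 -0.2675  0.0129] yaw 0.81 F [ 0.51 -0.39 -2.35] op 45.4 g 51.918012499809265 q6 2.52
```

```bash
python3 -m handwheel '30 0 0 -0.04 0;30 0 0 -0.04 0;30 0 0 0 0;30 0 0 0 0'; python3 st.py
```

```text
time_s: 5.83
eef_pos: [0.517, -0.2675, 0.0109]
eef_rot: [3.141, 0.022, 0.002]
wrist_force: [-0.0, 0.2, 1.2]
opening: 0.529
grip_force: 52.2
5.83 [ 0.517  -0.2675  0.0109] yaw 0.8 F [-0.01  0.23  1.15] op 45.2 g 52.21761703491211 q6 2.52
```

```bash
python3 -m handwheel '85 0 0 0 0;85 0 0 0 0;85 0 0 0 0;85 0 0 0 0;85 0 0 0 0;85 0 0 0.6 0;85 0 0 1 0;85 0 0 1 0;85 0 0 0.6 0'; python3 st.py
python3 -m handwheel '85 0 0.7 0 0.00375;85 0 0.9 0 0.00375;85 0.03 1 0 0.00375;85 0.03 1 0 0.00375;85 0.03 1 0 0.00375;85 0.03 1 0 0.00375;85 0 0.9 0 0.00375;85 0 0.7 0 0.00375;85 0 0 0 0;85 0 0 0 0'; python3 st.py
python3 - <<'E'
from h import *
for n,p in(('top',(345,216)),('scene',(229,292))):
    D=trace(n,'box_a')
    d=min(D,key=lambda d:np.hypot(*(np.array(d['location'])-p)));print(n,d['location'],fitbox([.515,-.267,.01],{n:d['pixels']}))
E
```

```text
time_s: 6.58
eef_pos: [0.5173, -0.2677, 0.0926]
eef_rot: [3.14, 0.022, 0.003]
wrist_force: [0.6, -1.6, 0.5]
opening: 0.998
grip_force: 0.0
6.58 [ 0.5173 -0.2677  0.0926] yaw 0.81 F [ 0.56 -1.56  0.53] op 85.2 g 0.0 q6 2.52
time_s: 7.42
eef_pos: [0.5194, -0.0866, 0.0903]
eef_rot: [3.125, 0.32, -0.0]
wrist_force: [0.1, -0.2, 0.3]
opening: 0.993
grip_force: 0.0
7.42 [ 0.5194 -0.0866  0.0903] yaw 11.69 F [ 0.11 -0.24  0.26] op 84.8 g 0.0 q6 2.63
top [343.7, 216.9] (array([ 0.51586923, -0.26407048,  0.01726907]), np.float64(0.14670432703727085))
scene [237.9, 294.2] (array([ 0.51718632, -0.26595528,  0.00516546]), np.float64(0.5557945184174651))
```

```bash
python3 -m handwheel '85 0 -0.03 -0.6 0;85 0 -0.03 -0.9 0;85 0 0 -0.9 0;85 0 0 -0.5 0;85 0 0 -0.25 0;85 0 0 0 0'; python3 st.py
python3 -m handwheel '30 0 0 0 0;30 0 0 0 0;30 0 0 0 0;30 0 0 0 0;30 0 0 0 0;30 0 0 0 0;30 0 0 0 0'; python3 st.py
```

```text
time_s: 8.02
eef_pos: [0.5184, -0.0894, 0.0102]
eef_rot: [-3.125, -0.315, 0.004]
wrist_force: [-0.8, -0.2, 0.6]
opening: 0.993
grip_force: 0.0
8.02 [ 0.5184 -0.0894  0.0102] yaw 11.51 F [-0.79 -0.21  0.57] op 84.8 g 0.0 q6 2.63
time_s: 8.6
eef_pos: [0.5206, -0.0891, 0.0128]
eef_rot: [3.124, 0.317, 0.004]
wrist_force: [-1.3, -0.9, 6.3]
opening: 0.531
grip_force: 51.8
8.6 [ 0.5206 -0.0891  0.0128] yaw 11.6 F [-1.28 -0.93  6.3 ] op 45.4 g 51.78924322128296 q6 2.63
```

```bash
python3 -m handwheel '30 0 0 0.3 0;30 0 0 0.5 0;30 0 0 0.5 0;30 0 0 0.4 0;30 0 0 0 0;30 0 0 0 0;30 0 0 0 0' | grep -E "wrist|pos"; for i in 1 2 3 4; do python3 -m handwheel '30 0 0 0 0' | grep -E "wrist|pos"; done
```

```text
eef_pos: [0.5191, -0.0886, 0.0538]
wrist_force: [-0.3, -0.6, -2.2]
eef_pos: [0.5188, -0.0885, 0.0534]
wrist_force: [-0.8, 0.5, -1.1]
eef_pos: [0.5189, -0.0885, 0.0534]
wrist_force: [-0.6, -1.0, -0.6]
eef_pos: [0.519, -0.0886, 0.0534]
wrist_force: [-1.3, 0.2, -1.5]
eef_pos: [0.5192, -0.0886, 0.0536]
wrist_force: [-0.7, -0.7, -0.6]
```

About −1.0 N on average: this is the lighter one. I put it back.

```bash
python3 -m handwheel '30 0 0 -0.4 0;30 0 0 -0.5 0;30 0 0 -0.4 0;30 0 0 -0.2 0;30 0 0 -0.09 0;30 0 0 -0.06 0;30 0 0 0 0;30 0 0 0 0'; python3 st.py
```

```text
time_s: 10.18
eef_pos: [0.5197, -0.0888, 0.013]
eef_rot: [3.125, 0.318, 0.001]
wrist_force: [0.0, -0.8, -1.2]
opening: 0.531
grip_force: 51.1
10.18 [ 0.5197 -0.0888  0.013 ] yaw 11.61 F [ 0.03 -0.81 -1.19] op 45.3 g 51.06574505567551 q6 2.63
```

```bash
python3 -m handwheel '30 0 0 -0.05 0;30 0 0 -0.03 0;30 0 0 0 0;30 0 0 0 0'; python3 st.py
```

```text
time_s: 10.52
eef_pos: [0.5198, -0.0888, 0.0128]
eef_rot: [3.125, 0.318, 0.002]
wrist_force: [-6.2, 1.5, 18.9]
opening: 0.527
grip_force: 53.2
10.52 [ 0.5198 -0.0888  0.0128] yaw 11.61 F [-6.25  1.51 18.9 ] op 45.0 g 53.17076325416565 q6 2.63
```

```bash
python3 -m handwheel '85 0 0 0.04 0;85 0 0 0 0;85 0 0 0 0;85 0 0 0 0;85 0 0 0 0;85 0 0 0.6 0;85 0 0 1 0;85 0 0 1 0;85 0 0 0.6 0;85 0 0 0 0'; python3 st.py
python3 -m handwheel '85 0 -0.7 0 -0.00375;85 0 -0.9 0 -0.00375;85 -0.03 -1 0 -0.00375;85 -0.03 -1 0 -0.00375;85 -0.03 -1 0 -0.00375;85 -0.03 -1 0 -0.00375;85 0 -0.9 0 -0.00375;85 0 -0.65 0 -0.00375;85 0 0 0 0;85 0 0 0 0'; python3 st.py
python3 - <<'E'
from h import *
for n,g in(('scene',[.52,-.0888,.2]),):
    a=grab_frame(n);cv2.imwrite('pics/c2.png',cv2.resize(a[100:350,150:450],None,fx=2.4,fy=2.4,interpolation=cv2.INTER_CUBIC))
E
```

```text
time_s: 11.35
eef_pos: [0.5218, -0.0894, 0.0949]
eef_rot: [3.123, 0.317, 0.008]
wrist_force: [0.1, 1.1, 0.2]
opening: 0.995
grip_force: 0.0
11.35 [ 0.5218 -0.0894  0.0949] yaw 11.6 F [0.08 1.06 0.16] op 85.0 g 0.0 q6 2.63
time_s: 12.18
eef_pos: [0.516, -0.2676, 0.0909]
eef_rot: [-3.14, -0.02, 0.001]
wrist_force: [-1.4, -0.0, 0.0]
opening: 0.992
grip_force: 0.0
12.18 [ 0.516  -0.2676  0.0909] yaw 0.73 F [-1.35 -0.03  0.03] op 84.8 g 0.0 q6 2.52
```

View pics/c2.png

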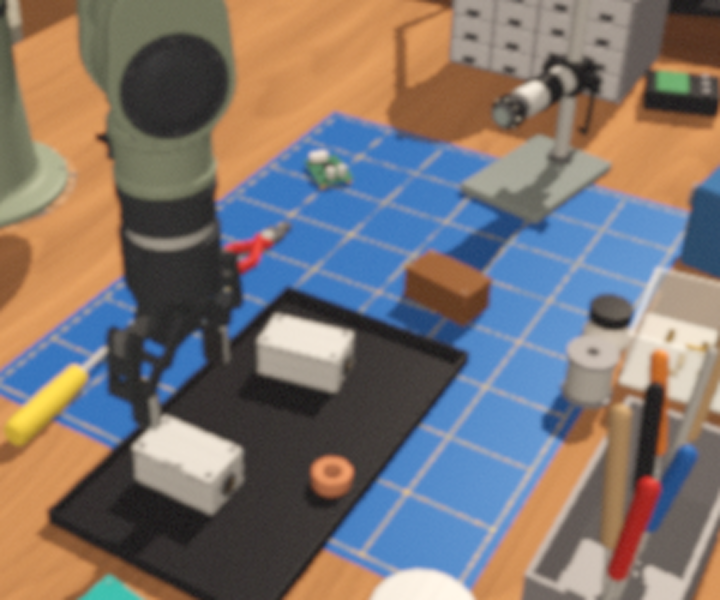

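Both boxes stand flat in the tray at crop (305,352) and (188,462), and the gripper is above the right one. I take the heavier box again.

```bash
python3 -m handwheel '85 0 0 -0.6 0;85 0 0 -0.9 0;85 0 0 -0.9 0;85 0 0 -0.5 0;85 0 0 -0.25 0;85 0 0 0 0'; python3 st.py
python3 -m handwheel '30 0 0 0 0;30 0 0 0 0;30 0 0 0 0;30 0 0 0 0;30 0 0 0 0;30 0 0 0 0;30 0 0 0 0' 60; python3 st.py
python3 -m handwheel '30 0 0 0.3 0;30 0 0 0.6 0;30 0 0 1 0;30 0 0 1 0;30 0 0 0.8 0;30 0 0 0.4 0;30 0 0 0.2 0;30 0 0 0 0;30 0 0 0 0'; python3 st.py
```

```text
time_s: 12.73
eef_pos: [0.5153, -0.2654, 0.0115]
eef_rot: [-3.139, -0.025, 0.004]
wrist_force: [-0.1, 0.6, -0.1]
opening: 0.996
grip_force: 0.0
12.73 [ 0.5153 -0.2654  0.0115] yaw 0.9 F [-0.05  0.55 -0.1 ] op 85.1 g 0.0 q6 2.52
time_s: 13.32
eef_pos: [0.5174, -0.268, 0.0144]
eef_rot: [3.14, 0.022, 0.003]
wrist_force: [-0.1, 1.2, 6.0]
opening: 0.525
grip_force: 63.2
13.32 [ 0.5174 -0.268   0.0144] yaw 0.81 F [-0.13  1.22  5.98] op 44.8 g 63.16641390323639 q6 2.52
time_s: 14.07
eef_pos: [0.5158, -0.2671, 0.1196]
eef_rot: [-3.141, -0.022, 0.002]
wrist_force: [-0.1, -0.9, -1.9]
opening: 0.53
grip_force: 62.1
14.07 [ 0.5158 -0.2671  0.1196] yaw 0.8 F [-0.13 -0.85 -1.92] op 45.2 g 62.09033399820328 q6 2.52
```

```bash
python3 -m handwheel '30 0 0.4 0 0.006;30 0 0.7 0 0.012;30 0.05 0.9 0 0.0139;30 0.05 0.9 0 0.0139;30 0.05 0.9 0 0.0139;30 0.05 0.9 0 0.0139;30 0.05 0.9 0 0.0139;30 0.05 0.9 0 0.0139;30 0.05 0.9 0 0.0139;30 0.05 0.9 0 0.0139;30 0.05 0.9 0 0.0139;30 0.05 0.9 0 0.0139'
python3 -m handwheel '30 0.05 0.9 0 0.0139;30 0.05 0.9 0 0.0139;30 0.05 0.9 0 0.0139;30 0 0.6 0 0.0139;30 0 0.4 0 0.0095;30 0 0 0 0;30 0 0 0 0;30 0 0 0 0';python3 st.py
```

```text
time_s: 15.07
eef_pos: [0.5275, -0.013, 0.1192]
eef_rot: [-2.75, -1.515, 0.003]
wrist_force: [-0.3, -0.5, -1.9]
opening: 0.527
grip_force: 62.1
time_s: 15.73
eef_pos: [0.532, 0.0773, 0.1198]
eef_rot: [-2.393, -2.034, 0.002]
wrist_force: [-0.4, -0.6, -3.2]
opening: 0.526
grip_force: 62.1
15.73 [0.532  0.0773 0.1198] yaw 80.71 F [-0.37 -0.56 -3.16] op 44.9 g 62.09950268268585 q6 1.74
```

Run:
```python
from h import *
for n in('scene','top'):
    a=grab_frame(n);cv2.imwrite(f'pics/{n}3.png',a)
    for t in('box_a_socket','lens'):print(n,t,[(round(d['p'],2),np.round(d['location'],1)) for d in tip_of(n,t)])
a=cv2.imread('pics/scene3.png')[60:210,250:450];b=cv2.imread('pics/top3.png')[110:260,80:280]
cv2.imwrite('pics/c3.png',cv2.resize(np.hstack([a,b]),(800,300),interpolation=cv2.INTER_CUBIC))
```

```text
scene box_a_socket [(0.6, array([322.4, 216.6])), (0.56, array([296.1, 254.6]))]
scene lens [(0.77, array([359.7, 146.1]))]
top box_a_socket [(0.66, array([281.1, 200.3]))]
top lens [(0.72, array([154.4, 197.2]))]
```

View pics/c3.png

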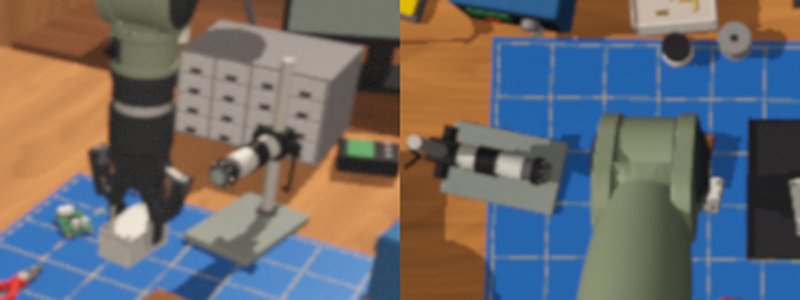

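The heavy box hangs in the gripper at left crop (132,240), level, and the lens is at (220,175). I now work out the box's offset in the grip and refine the microscope pose.

Run:
```python
from h import *
L=[[-.09,0,.125]];B=[[-.08,-.055,.012],[-.08,.055,.012],[.09,.055,.012],[.09,-.055,.012]]
C=np.array([[166,183],[155,254],[41,235],[57,162]])/2+[80,90]
S=np.array([[535,221],[462,187],[545,137],[610,167]])/2.4+[150,100]
def f(v):
    return np.r_[(proj('top',pts(*v,B))-C).ravel(),(proj('scene',pts(*v,B))-S).ravel(),
     (proj('scene',pts(*v,L))-[358,146.4]).ravel(),(proj('top',pts(*v,L))-[153.3,198.1]).ravel()]
r=least_squares(f,[.5686,.3573,1.41],loss='soft_l1');v=r.x;print(v,f(v).round(1))
d=np.array([np.cos(v[2]),np.sin(v[2])]);print('box centre target',v[:2]-.19*d,'focus',v[:2]-.15*d)
print([(x['p'],x['location'],x['pixels'].sum()) for x in trace('scene','box_a')])
D=min(trace('scene','box_a'),key=lambda x:np.hypot(*(np.array(x['location'])-[317,178])));m=D['pixels']
tcp=np.array([.532,.0773]);yaw=np.radians(80.7)
u=np.array([np.cos(yaw),np.sin(yaw)])
for s in np.arange(-.012,.013,.004):
    print(s,[ (round(z0,3),int((m&(hull('scene',corners(*(tcp+s*u),yaw,z0))<.5)).sum())) for z0 in(.104,.108,.110,.112,.116)],proj('scene',corners(*(tcp+s*u),yaw,.110))[0].round(1))
im=cv2.imread('pics/scene3.png')
for s,c in((0,(0,0,255)),):
    q=cv2.convexHull((proj('scene',corners(*(tcp+s*u),yaw,.110))).astype(np.float32))
big=cv2.resize(im[130:210,270:370],None,fx=6,fy=6,interpolation=cv2.INTER_CUBIC)
P=((proj('scene',corners(*tcp,yaw,.110))-[270,130]+.5)*6-.5).astype(int)
for i in range(8):
    for j in(1,2,4):
        if i^j>i: cv2.line(big,P[i].tolist(),P[i^j].tolist(),(0,0,255),1)
mm=cv2.resize(m[130:210,270:370].astype(np.uint8),None,fx=6,fy=6)
cv2.drawContours(big,cv2.findContours(mm,0,2)[0],-1,(0,255,0),1)
cv2.imwrite('pics/c4.png',big)
```

```text
[0.57031154 0.35767219 1.38860639] [ 1.3 -0.5 -0.9  0.4 -0.4 -1.3 -0.4 -1.1 -0.2 -1.8 -2.2 -1.5 -4.3 -1.6
  0.1 -2.1 -0.   2.2  1.8 -1.6]
box centre target [0.53588664 0.17081683] focus [0.54313399 0.2101548 ]
[(0.92, [116.0, 301.6], np.int64(1278)), (0.89, [187.5, 370.0], np.int64(1725)), (0.77, [308.6, 179.2], np.int64(588)), (0.77, [335.2, 221.5], np.int64(770)), (0.57, [276.1, 247.7], np.int64(929)), (0.27, [404.2, 232.3], np.int64(379))]
-0.012 [(0.104, 48), (0.108, 24), (0.11, 8), (0.112, 7), (0.116, 11)] [311.  195.6]
-0.008 [(0.104, 52), (0.108, 7), (0.11, 1), (0.112, 0), (0.116, 2)] [312.1 194.9]
-0.004 [(0.104, 39), (0.108, 7), (0.11, 3), (0.112, 0), (0.116, 15)] [313.1 194.2]
0.0 [(0.104, 41), (0.108, 11), (0.11, 0), (0.112, 6), (0.116, 33)] [314.2 193.5]
0.004 [(0.104, 54), (0.108, 24), (0.11, 26), (0.112, 40), (0.116, 56)] [315.2 192.8]
0.008 [(0.104, 65), (0.108, 51), (0.11, 63), (0.112, 67), (0.116, 92)] [316.2 192.1]
0.012 [(0.104, 86), (0.108, 89), (0.11, 88), (0.112, 95), (0.116, 122)] [317.3 191.4]
```

View pics/c4.png

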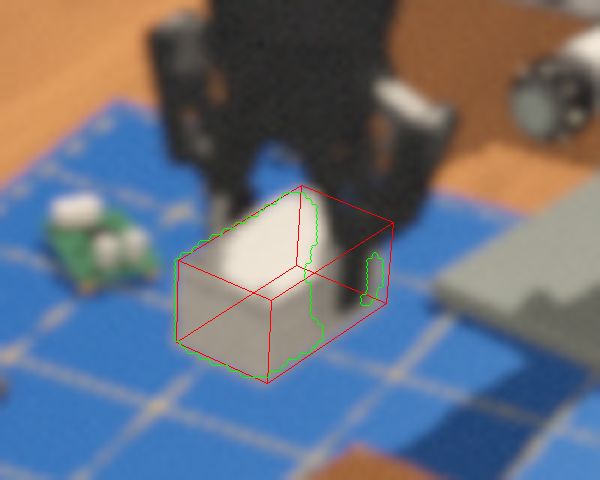

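The red wireframe, with the box centred on the TCP and its underside at 0.110, matches the picture. What remains is about +5 mm in x, +93 mm in y and 0 in z.

```bash
python3 -m handwheel '30 0.02 0.3 0 0;30 0.03 0.5 0 0;30 0.03 0.6 0 0;30 0.03 0.6 0 0;30 0.03 0.6 0 0;30 0.03 0.5 0 0;30 0.03 0.4 0 0;30 0 0.2 0 0;30 0 0 0 0;30 0 0 0 0;30 0 0 0 0;30 0 0 0 0';python3 st.py
python3 - <<'E'
from h import *
im=grab_frame('scene');t=grab_frame('top');s=observe();tcp=s['eef_pos'][:2]
K=4;big=cv2.resize(im[90:210,280:430],None,fx=K,fy=K,interpolation=cv2.INTER_CUBIC)
g=lambda X:((proj('scene',X)-[280,90]+.5)*K-.5).astype(int)
P=g(corners(*tcp,np.radians(80.7),.110))
for i in range(8):
    for j in(1,2,4):
        if i^j>i: cv2.line(big,P[i].tolist(),P[i^j].tolist(),(0,0,255),1)
A=g(pts(.5695,.3575,1.4,[[-.15,0,.125],[.02,0,.125]]));cv2.line(big,A[0].tolist(),A[1].tolist(),(0,255,255),1)
b=cv2.resize(t[160:240,100:180],(400,400))
cv2.imwrite('pics/c5.png',big);cv2.imwrite('pics/top5.png',t)
E
```

```text
time_s: 17.13
eef_pos: [0.5376, 0.1694, 0.1205]
eef_rot: [2.394, 2.034, -0.0]
wrist_force: [-0.3, 0.7, -3.2]
opening: 0.531
grip_force: 62.1
17.13 [0.5376 0.1694 0.1205] yaw 80.71 F [-0.3   0.71 -3.17] op 45.4 g 62.09864526987076 q6 1.91
```

View pics/c5.png

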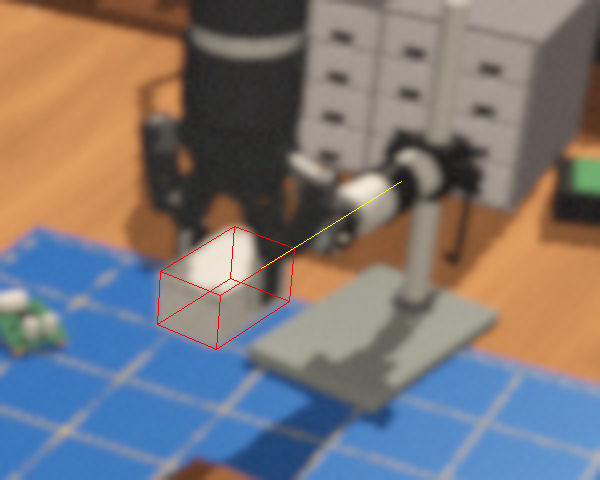

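The lens line runs through the tube's middle and meets the socket end of the box, and the arm is at rest.

```bash
python3 -c "
from bench import *
print(finish_job())"
```

```text
the job is handed in; nothing more can be done
None
```

The job is handed in at about 17 s: the heavier box (about 0.29 kg) is held at rest in front of the microscope, with its socket about 60 mm from the lens and within a few millimetres of the lens line. The lighter box is back flat in the tray; the judge's result was not shown.

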